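Peel the kitted socket tray off the sticky stack

TASK

Pick the big socket (the widest one) out of the old wooden drawer and stand it in the large round well of the top tray, leaving the other sockets in the drawer. Then take that tray by its corner lug and peel it off the sticky stack: raise the lug corner by about 3 cm first, while the opposite corner still rests in the stack, so that the tray below stays down, then lift it clear. Finish while holding the tray up in the gripper, level and still, at least 10 cm above where it lay, with the socket standing in its well.

Things in the scene. Friction and masses are not known exactly. Their poses are not given: they have to be found in the camera images.
- socket: the big socket: plain steel cylinder 38 mm in diameter, 56 mm tall, about 0.2 kg, upright in the drawer, a shallow groove round it 24 to 32 mm up. Origin at the centre of its underside, z up its axis. By far the widest: the others are 24 to 29 mm in diameter. The six sockets stand or lie about 80 mm apart in a 3 by 2 array, in any order.
- drawer: open wooden drawer on the bench, fixed, 272 mm (its x) by 192 mm (its y) outside, 36 mm high, walls and floor 6 mm thick, a steel pull on its -x face. Origin at the centre of its underside, z up.
- tray: top tray, loose, about 0.16 kg: grey plastic, floor 170 mm (x) by 120 mm (y), 3 mm thick, walls 36 mm high leaning 12 degrees outward, rim 200 by 150 mm over all, low blocks in the inner corners. A lug stands at its -x,-y corner, a large round well beside it, two smaller empty wells beyond. Origin at the centre of its underside, z up; starts level, 60 mm above the bench.
- lug (a point): grip point on the tray's lug, at tray (-90.5, -65.8, 62) mm. The lug is an upright plate 10 mm thick, 26 mm wide, from the rim (tray z 36 mm) up to z 82 mm. Its broad faces look along the horizontal line from the tray's origin to this point: close the fingers along that line. Axes as the tray's.
- well (a point): centre of the floor of the large round well in the top tray, at tray-frame (-36, -26, 3) mm: a round collar 45 mm inside, 51 mm outside, 16 mm high, in which the socket stands with 3.5 mm clearance all round. Axes as the tray's.
- far_corner (a point): the tray's lower corner opposite the lug, at tray-frame (85, 60, 0) mm; the tray can be tipped up about it. Axes as the tray's.
- stack: the stack's plywood board, 250 mm (x) by 190 mm (y), 12 mm thick, with the bottom tray fixed on it; axes parallel to the trays' at the start. Origin at the centre of its underside on the bench.
- lower_tray (a joint): how far the second tray, just below the top one, is lifted from its place (m); 0 is down. About 0.6 kg. The top tray nests 12 mm deep in it; it grips the top tray's long sides near the four corners, about 2 N each, until that side has risen 10 mm. Pulled up level, the top tray drags it along; it drops back when freed.
- other0: small standing socket, 27 mm diameter, 38 mm tall
- other1: long standing socket, 29 mm diameter, 62 mm tall
- other2: lying socket, 26 mm diameter, 50 mm long
- other3: small standing socket, 24 mm diameter, 34 mm tall
- other4: lying socket, 29 mm diameter, 40 mm long
Things that resemble listed ones, but are neither listed nor needed, are in the scene too. Leave any blue or yellow look-alike of the socket alone.

How it is judged:
By the outcome, as a careful person would: the job done as asked, in the order asked, and still so for the second after the job is handed in, while the arm keeps its last pose, push and grip.
It also fails if it takes over 58 s, if anything falls off the work surface, if the arm or the gripper's body presses on something with over 40 N, if the wrist force passes 120 N, or if a joint passes its speed limit or range.

ROBOT

A 6-joint arm with a two-finger parallel gripper is mounted at the origin on the work surface. World frame = base frame: x ahead of the robot, y to its left, z up, the work surface at z = 0. Lengths are in m, angles in rad, forces in N, time in s.
With the tool pointing down it reaches from about 0.275 to 0.875 m from the base axis. Payload 12.5 kg.
Tool frame: the origin (TCP) lies at the very end of the fingers, on their centre line; the grasp point (between the pads) lies 19 mm behind it; x points along the fingers, y is the direction in which the jaws open and shut, and the axes are right-handed (so a half turn about x gives the same grasp; the last joint's range is limited). The gripper opens to 85 mm and grips with 20 to 120 N. Pads are 22 mm wide; open, the fingers measure 114 mm over their backs; the gripper's body (76 mm by 85 mm) begins 54 mm behind the grasp point. The pads swing forward as they close: fully open they stand 13 mm farther back than shut.
Start: joints at [-0.085, 0.351, 1.652, -0, 1.139, -0.085], TCP at [0.55, 0, 0.231] pointing down, gripper open.
Joint ranges: [-2.75, 2.75], [-0.79, 2.1], [0.01, 2.65], [-1.57, 4.71], [0.07, 3.14], [-2.87, 2.87]. Speed limits (rad/s): [2.22, 2.22, 2.79, 3.14, 3.14, 3.14].

INTERFACE

Orientations are given as a 3x3 rotation matrix whose columns are the frame's x, y, z axes.
In Python, from bench import manip gives the robot as it stands. Calls block until the motion is done:
- manip.move_ptp(position, orientation): joint-space move of the TCP to a pose.
- manip.move_l(position, attitude=None, max_speed=0.15): straight line of the TCP; attitude=None keeps the orientation; max_speed is the mean speed in m/s.
- manip.move_j(angles): joint-space move.
- manip.set_gripper(opening, effort=None): opening from 0.0 (shut) to 1.0 (fully open); effort is the grip in N (None keeps the last); returns when the fingers have stopped.
- manip.dwell(seconds).
- manip.inverse_kinematics(position, orientation): joint angles nearest the present ones, or None.
- manip.grab_frame(name): name is "scene" or "side" or "wrist"; returns (picture, depth): 384x512x3 uint8, red, green, blue; 384x512 float32, m along the optical axis (not along the pixel's ray), 0 where there is no reading.
- manip.get_calibration(name): a dict with "camera_matrix" (3x3 intrinsics, pixels), "R" (3x3) and "t" (3): a world point X has camera coordinates R X + t. Camera axes: x right, y down, z forward; pixel columns grow to the right and rows downward; lengths in m; the calibration is good to about 2 mm. A picture is of the moment at which its call begins: read the wrist's pose just before it. get_calibration takes no time and is no camera call; for the wrist camera it gives the pose at the moment of the call.
A pose or a line that the arm cannot do raises manip.Unreachable and nothing moves.
- manip.sign_off(): hands the job in, once; it reports no verdict.
Trained networks look in the newest picture that a camera, given by its name, has taken for a name from the list of things; names that differ only in an ending like _2 or _b are one class to them, and where a whole thing is asked for, a point or a joint stands for the part that bears it (a point fixed in the world has none). Each returns a list of dicts, best first, with "confidence" (0 to 1); they miss things now and then, are a little off and sometimes report something else, mostly with a low value. They report only what shows in the picture. A call takes as long as a camera call. They do not tell look-alikes from the thing itself.
- manip.look_for(camera, name): "at" ([x, y, z] in m, in world coordinates, good to about 4 mm: the middle of the surface that is visible of it).
Readings, each from a call of its own:
- manip.current_time(): time.
- manip.current_qpos(): joint angles.
- manip.current_joint_vel(): joint speeds.
- manip.current_joint_torque(): joint torques, N m.
- manip.current_ee_pos(): TCP position.
- manip.current_tcp_rot(): TCP orientation.
- manip.current_force(): force on the tool from outside, world axes, zero at the start.
- manip.current_ft_torque(): the same for the moment, N m.
- manip.current_grip_width(): opening from 0.0 (shut) to 1.0 (fully open).
Only numpy, scipy, OpenCV 4.12 (cv2) and the standard library are available. Lean on these libraries where they do the work, as an engineer would, in place of code of your own. Each camera call takes 0.05 s, during which the arm holds its last target.

## Working session

There is one attempt and no reset: what is moved stays moved. The work goes in short steps, each a Python script; the robot and the scene stay as the last script left them, time stands still between calls to the robot, and variables do not carry over. Pictures are saved under pics/ and viewed, and the job is handed in when it is done.

```bash
ls; mkdir -p pics; python3 - <<'E'
from bench import manip
import cv2,numpy as np
for c in ["scene","side","wrist"]:
    p,d=manip.grab_frame(c)
    cv2.imwrite(f"pics/{c}0.png",p[:,:,::-1])
    np.save(f"pics/{c}0.npy",d)
    for n in ["socket","tray","lug","well","drawer","stack"]:
        try:
            print(c,n,[(np.round(r["at"],3).tolist(),round(r["confidence"],2)) for r in manip.look_for(c,n)][:4])
        except Exception as e: print(c,n,e)
    k=manip.get_calibration(c); print(k["camera_matrix"].tolist(),np.round(k["R"],3).tolist(),np.round(k["t"],3))
print(manip.current_time())
E
```

```text
pics
scene socket [([0.742, -0.096, 0.045], 0.83), ([0.643, -0.198, 0.05], 0.82)]
scene tray [([0.55, 0.201, 0.077], 0.74), ([0.659, 0.189, 0.07], 0.44)]
scene lug [([0.554, 0.198, 0.076], 0.96)]
scene well [([0.567, -0.282, 0.032], 0.71), ([0.553, 0.199, 0.078], 0.65)]
scene drawer [([0.573, -0.248, 0.011], 0.72)]
scene stack [([0.66, 0.183, 0.015], 0.6)]
[[373.7261288523828, 0.0, 257.8465084292815], [0.0, 373.7261288523828, 191.83454220080756], [0.0, 0.0, 1.0]] [[-0.151, 0.988, -0.015], [0.559, 0.073, -0.826], [-0.815, -0.133, -0.564]] [ 0.078 -0.241  1.478]
side socket [([0.624, -0.214, 0.047], 0.92), ([0.634, -0.099, 0.037], 0.9), ([0.728, -0.11, 0.04], 0.75), ([0.535, -0.101, 0.036], 0.67)]
side tray [([0.571, 0.21, 0.082], 0.64)]
side lug [([0.46, -0.213, 0.036], 0.65), ([0.57, 0.214, 0.087], 0.62)]
side well [([0.574, 0.214, 0.082], 0.76)]
side drawer [([0.529, -0.259, 0.009], 0.6), ([0.544, -0.286, 0.032], 0.17)]
side stack [([0.542, 0.134, 0.012], 0.7)]
[[463.49774928858386, 0.0, 251.58754385548954], [0.0, 463.49774928858386, 193.1193643389187], [0.0, 0.0, 1.0]] [[0.914, -0.405, 0.012], [-0.186, -0.446, -0.876], [0.36, 0.798, -0.483]] [-0.517  0.188  0.865]
wrist socket [([0.546, -0.085, 0.057], 0.86), ([0.642, -0.08, 0.057], 0.84), ([0.628, -0.194, 0.05], 0.81), ([0.723, -0.092, 0.056], 0.65)]
wrist tray [([0.596, 0.142, 0.094], 0.91)]
wrist lug [([0.593, 0.143, 0.094], 0.93)]
wrist well [([0.593, 0.141, 0.097], 0.85)]
wrist drawer [([0.541, -0.184, 0.004], 0.79)]
wrist stack [([0.594, 0.141, 0.094], 0.65)]
[[312.59912573906263, 0.0, 252.27565453427326], [0.0, 312.59912573906263, 191.05991621103394], [0.0, 0.0, 1.0]] [[1.0, 0.001, -0.0], [0.001, -0.964, 0.266], [-0.0, -0.266, -0.964]] [-0.55  -0.034  0.378]
1.05
```

View pics/scene0.png

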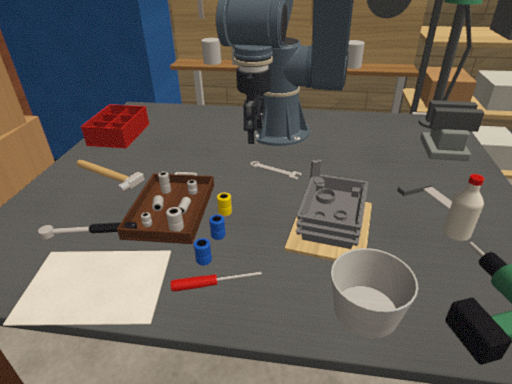

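View pics/side0.png

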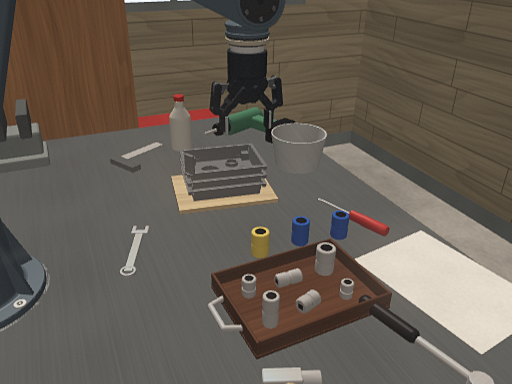

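View pics/wrist0.png

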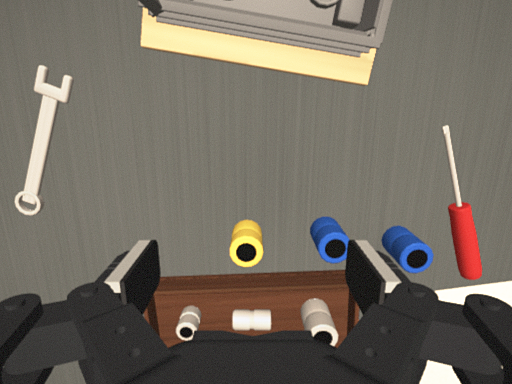

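The scene view shows the steel socket at about (175,219) in the drawer's near-right corner. The blue and yellow look-alikes are outside the drawer. The stack is at about (333,212), with its lug at (315,168). Next I'll fit these from the depth images I already have.

```bash
cat > h.py <<'E'
import numpy as np
def cloud(d,k):
    K=k["camera_matrix"];v,u=np.mgrid[0:d.shape[0],0:d.shape[1]]
    P=np.stack([(u-K[0,2])/K[0,0]*d,(v-K[1,2])/K[1,1]*d,d],-1)
    W=(P-k["t"])@k["R"]
    W[d<=0]=np.nan
    return W
E
python3 - <<'E'
from bench import manip
from h import *
import cv2
print(np.round(manip.current_tcp_rot(),3).tolist(), manip.current_ee_pos())
for c in ["scene","side"]:
    W=cloud(np.load(f"pics/{c}0.npy"),manip.get_calibration(c))
    def sel(x0,x1,y0,y1,z0,z1):
        m=(W[...,0]>x0)&(W[...,0]<x1)&(W[...,1]>y0)&(W[...,1]<y1)&(W[...,2]>z0)&(W[...,2]<z1); return W[m]
    p=sel(.58,.68,-.26,-.15,.052,.08);print(c,"sock top",len(p),p.mean(0),p.min(0),p.max(0))
    p=sel(.4,.75,.05,.35,.085,.103);r=cv2.minAreaRect((p[:,:2]*1000).astype(np.float32));print("rim",len(p),r,np.median(p[:,2]))
    p=sel(.4,.75,.05,.35,.115,.16);print("lug",len(p),p.mean(0),p.min(0),p.max(0))
    p=sel(.4,.75,-.4,-.05,.028,.041);r=cv2.minAreaRect((p[:,:2]*1000).astype(np.float32));print("drawer",len(p),r)
    p=sel(.4,.75,.0,.4,.008,.016);r=cv2.minAreaRect((p[:,:2]*1000).astype(np.float32));print("board",len(p),r)
E
```

```text
[[0.0, 1.0, -0.0], [0.0, -0.0, -1.0], [-1.0, 0.0, -0.0]] [5.49991220e-01 2.38943402e-05 2.31299730e-01]
scene sock top 141 [ 0.63786526 -0.19884037  0.06052642] [ 0.61646478 -0.21826538  0.05238177] [ 0.65277215 -0.18130803  0.06445574]
rim 1080 ((603.0792846679688, 198.43695068359375), (166.0637664794922, 283.2103576660156), 86.29373168945312) 0.09531102345832776
lug 98 [0.47204102 0.15060123 0.13106722] [0.46335976 0.13835898 0.11522803] [0.4799749  0.16329815 0.1436266 ]
drawer 1248 ((568.4088134765625, -211.43075561523438), (313.24908447265625, 324.95489501953125), 80.81497955322266)
board 1228 ((569.6101684570312, 200.47982788085938), (190.34666442871094, 251.3327178955078), 80.96128845214844)
side sock top 238 [ 0.63010767 -0.20689454  0.05999498] [ 0.61360833 -0.22396318  0.05201368] [ 0.64945245 -0.1850013   0.06449575]
rim 909 ((566.891357421875, 199.18736267089844), (160.18637084960938, 204.3292236328125), 81.41989135742188) 0.09400721285226352
lug 116 [0.46748462 0.14538952 0.12996214] [0.458997   0.13504543 0.11556138] [0.47880591 0.1618864  0.14297886]
drawer 2979 ((583.4034423828125, -213.39645385742188), (341.05023193359375, 259.87347412109375), 2.3537697792053223)
board 1362 ((567.978271484375, 195.14476013183594), (195.6887969970703, 250.14804077148438), 80.827880859375)
```

```bash
python3 - <<'E'
from bench import manip
from h import *
import cv2
manip.move_ptp([.61,-.26,.23],manip.current_tcp_rot())
k=manip.get_calibration("wrist")
p,d=manip.grab_frame("wrist")
cv2.imwrite("pics/w1.png",p[:,:,::-1]); np.save("pics/w1.npy",d)
W=cloud(d,k); np.save("pics/w1W.npy",W)
print([(np.round(r["at"],3).tolist(),round(r["confidence"],2)) for r in manip.look_for("wrist","socket")])
m=(W[...,0]>.58)&(W[...,0]<.68)&(W[...,1]>-.26)&(W[...,1]<-.15)&(W[...,2]>.057)&(W[...,2]<.08)
q=W[m]; print(len(q),q.mean(0),q.min(0),q.max(0),np.median(q[:,2])); print(cv2.minEnclosingCircle((q[:,:2]*1000).astype(np.float32)))
print(manip.current_time())
E
```

```text
[([0.644, -0.104, 0.035], 0.94), ([0.723, -0.11, 0.055], 0.92), ([0.55, -0.11, 0.047], 0.91), ([0.631, -0.206, 0.062], 0.63)]
1201 [ 0.63301579 -0.20012598  0.06194004] [ 0.61428681 -0.21909763  0.05797128] [ 0.65141153 -0.18231708  0.06440792] 0.061974157113600006
((633.1513061523438, -200.47653198242188), 18.948415756225586)
2.1917
```

View pics/w1.png

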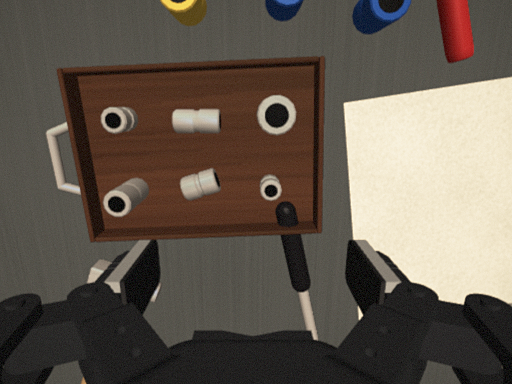

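```bash
cat >> h.py <<'E'
def R(deg):
    a=np.radians(deg);c,s=np.cos(a),np.sin(a)
    return np.array([[0,c,s],[0,s,-c],[-1,0,0.]])
E
python3 - <<'E'
from bench import manip
from h import *
s=np.array([.6332,-.2005])
for a in (45,-45,-63,27,-153):
    q=manip.inverse_kinematics([*s,.1],R(a)); print(a,None if q is None else np.round(q,2))
manip.set_gripper(.72,20)
manip.move_ptp([*s,.10],R(45))
manip.move_l([*s,.032],max_speed=.1)
manip.set_gripper(0.3,20)
print(manip.current_grip_width(),manip.current_force(),manip.current_time())
manip.set_gripper(.72)
manip.move_l([*s,.075],max_speed=.15)
manip.move_ptp([*s,.075],R(-45))
manip.move_l([*s,.032],max_speed=.1)
manip.set_gripper(0.2,35)
print(manip.current_grip_width(),manip.current_force(),manip.current_time())
manip.move_l([*s,.15],max_speed=.15)
print(manip.current_grip_width(),manip.current_force(),manip.current_time())
E
```

```text
45 [-0.38  0.7   1.43 -0.    1.01 -1.16]
-45 [-0.38  0.7   1.43 -0.    1.01  0.41]
-63 [-0.38  0.7   1.43 -0.    1.01  0.72]
27 [-0.38  0.7   1.43 -0.    1.01 -0.85]
-153 [-0.38  0.7   1.43 -0.    1.01  2.29]
0.43160270372367004 [-0.21311084 -0.03204189  4.34276209] 4.425
0.43112153758703003 [-0.28979326 -0.81851892  5.71021106] 7.5417
0.430362920407545 [ 0.46083736 -0.2959902  -2.39748373] 8.475
```

```bash
python3 - <<'E'
from bench import manip
from h import *
import cv2
manip.move_ptp([.51,.168,.24],R(-63))
k=manip.get_calibration("wrist")
p,d=manip.grab_frame("wrist")
cv2.imwrite("pics/w2.png",p[:,:,::-1])
W=cloud(d,k); np.save("pics/w2W.npy",W)
k=manip.get_calibration("side")
p,d=manip.grab_frame("side")
cv2.imwrite("pics/s2.png",p[:,:,::-1]);np.save("pics/s2W.npy",cloud(d,k))
print(manip.current_time(),manip.current_grip_width())
E
```

```text
10.0583 0.43479402378891185
```

View pics/w2.png

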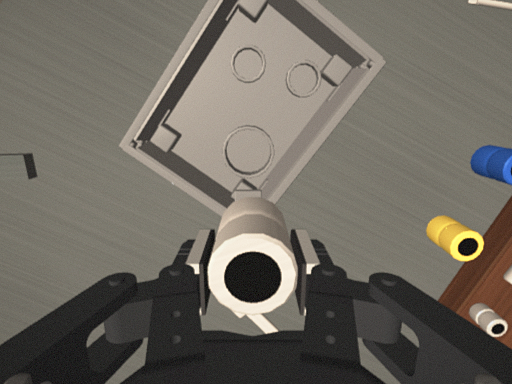

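View pics/s2.png

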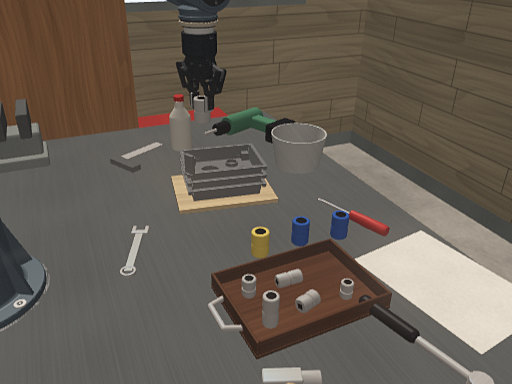

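```bash
python3 - <<'E'
from bench import manip
from h import *
import cv2
W=np.load("pics/w2W.npy")
m=np.abs(W[...,2]-.063)<.25
# socket top
r=W[200:330,190:310]; z=r[...,2]
q=r[(z>.245)&(z<.29)]; print("top z",np.percentile(q[:,2],[5,50,95]))
q=q[np.abs(q[:,2]-np.median(q[:,2]))<.004]
q=q[np.hypot(q[:,0]-.51,q[:,1]-.168)<.03]
print("sock",cv2.minEnclosingCircle((q[:,:2]*1000).astype(np.float32)),len(q))
# collar
r=W[110:185,212:285].reshape(-1,3)
print("z pct",np.percentile(r[:,2],[5,25,50,75,95,99]))
q=r[(r[:,2]>.071)&(r[:,2]<.085)]
q=q[np.hypot(q[:,0]-.529,q[:,1]-.178)<.033]
A=np.c_[2*q[:,:2],np.ones(len(q))];s=np.linalg.lstsq(A,(q[:,:2]**2).sum(1),rcond=None)[0]
print("well",len(q),s[:2],np.sqrt(s[2]+s[:2]@s[:2]),cv2.minEnclosingCircle((q[:,:2]*1000).astype(np.float32)))
z=W[...,2];q=W[(z>.090)&(z<.1)&(np.hypot(W[...,0]-.569,W[...,1]-.198)<.14)]
print("rim",len(q),cv2.minAreaRect((q[:,:2]*1000).astype(np.float32)),np.median(q[:,2]))
q=W[(z>.11)&(z<.15)&(np.hypot(W[...,0]-.469,W[...,1]-.148)<.03)];print("lug",len(q),q.mean(0) if len(q) else 0)
E
```

```text
top z [0.250913   0.26860867 0.2782248 ]
sock ((513.5481567382812, 170.85690307617188), 24.904481887817383) 6452
z pct [nan nan nan nan nan nan]
well 713 [0.52760644 0.17760633] 0.025582430574292228 ((528.2845458984375, 176.07789611816406), 31.11333656311035)
rim 8433 ((567.620361328125, 202.07476806640625), (150.34909057617188, 200.33912658691406), 80.89114379882812) 0.09559448787263404
lug 0 0
```

```bash
python3 - <<'E'
from h import *
import cv2
W=np.load("pics/w2W.npy")
z=W[...,2]
# plane check of tray floor
q=W[(np.abs(z-.063)<.003)&(np.hypot(W[...,0]-.568,W[...,1]-.2)<.05)];print("floor z",np.median(q[:,2]))
q=W[(z>.074)&(z<.083)&(np.hypot(W[...,0]-.528,W[...,1]-.18)<.045)]
c=np.array([.528,.18])
for i in range(8):
    d=np.hypot(*(q[:,:2]-c).T); g=q[np.abs(d-.024)<(.010 if i<3 else .004)]
    A=np.c_[2*g[:,:2],np.ones(len(g))];s=np.linalg.lstsq(A,(g[:,:2]**2).sum(1),rcond=None)[0];c=s[:2]
    print(len(g),c,np.sqrt(s[2]+c@c))
a=np.degrees(np.arctan2(*(g[:,:2]-c).T[::-1]));print(np.histogram(a,12,(-180,180))[0])
for z0,z1 in ((.256,.264),(.260,.268),(.264,.272),(.268,.276),(.272,.28)):
    q=W[(z>z0)&(z<z1)&(np.hypot(W[...,0]-.51,W[...,1]-.168)<.023)]
    print(z0,len(q),cv2.minEnclosingCircle((q[:,:2]*1000).astype(np.float32)) if len(q) else 0)
# where the depth at socket ring pixels
for px in [(252,240),(215,275),(290,275),(252,308),(250,210)]:
    print(px,np.round(W[px[1],px[0]],4))
E
python3 - <<'E'
import cv2
i=cv2.imread("pics/w2.png")[100:330,150:350]
cv2.imwrite("pics/w2c.png",cv2.resize(i,None,fx=2.6,fy=2.6,interpolation=cv2.INTER_CUBIC))
E
```

```text
floor z 0.06292904891666741
618 [0.52694233 0.17901158] 0.02512859193198508
656 [0.52664519 0.17806025] 0.025589228206233217
677 [0.52650952 0.17758246] 0.025826873780441986
363 [0.52747856 0.18107061] 0.023951718610968113
520 [0.52826052 0.18218148] 0.023629554930426823
520 [0.52826052 0.18218148] 0.023629554930426823
520 [0.52826052 0.18218148] 0.023629554930426823
520 [0.52826052 0.18218148] 0.023629554930426823
[50 46 40 40 41 43 44 44 39 39 46 48]
0.256 673 ((511.23431396484375, 168.63453674316406), 22.358016967773438)
0.26 1551 ((511.25592041015625, 168.58380126953125), 22.3103084564209)
0.264 6326 ((511.2466735839844, 168.6697235107422), 22.35720443725586)
0.268 5344 ((511.1574401855469, 168.6221466064453), 22.40030288696289)
0.272 941 ((510.07757568359375, 168.01893615722656), 22.935571670532227)
(252, 240) [0.5247 0.1758 0.2694]
(215, 275) [0.5037 0.182  0.2684]
(290, 275) [0.5175 0.1546 0.2681]
(252, 308) [0.4966 0.1614 0.2682]
(250, 210) [0.5253 0.1772 0.2367]
```

View pics/w2c.png

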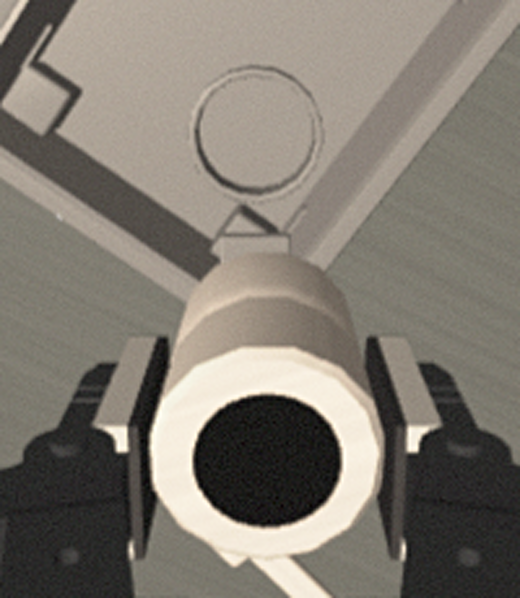

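```bash
python3 - <<'E'
from bench import manip
from h import *
import cv2
c=[.5276,.1817]
manip.move_ptp([*c,.15],R(-63))
f0=manip.current_force()
manip.move_l([*c,.112],max_speed=.12)
print(manip.current_force()-f0)
for z in (.104,.098,.094,.0915,.0905,.0895,.089):
    manip.move_l([*c,z],max_speed=.05)
    f=manip.current_force()-f0; print(z,np.round(f,2),round(manip.current_grip_width(),3))
    if np.linalg.norm(f)>4: break
p,d=manip.grab_frame("side")
cv2.imwrite("pics/s3.png",cv2.resize(p[100:220,140:300,::-1],None,fx=4,fy=4))
p,d=manip.grab_frame("wrist")
cv2.imwrite("pics/w3.png",p[:,:,::-1])
print(manip.current_time())
E
```

```text
[-0.34868817 -0.70843299 -0.7139319 ]
0.104 [-0.06  0.78 -0.23] 0.426
0.098 [-0.1  -0.87 -0.79] 0.429
0.094 [-0.55  0.04 -0.76] 0.426
0.0915 [ 0.16  0.25 -0.16] 0.425
0.0905 [-0.19 -0.34 -0.3 ] 0.43
0.0895 [-1.3  -0.86  4.75] 0.43
12.6583
```

View pics/s3.png

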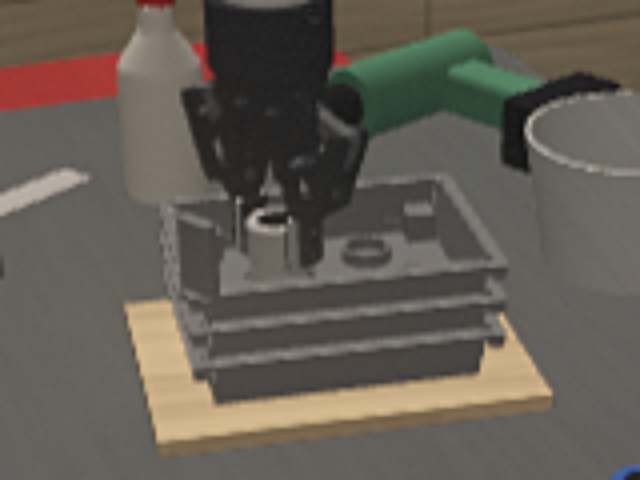

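View pics/w3.png

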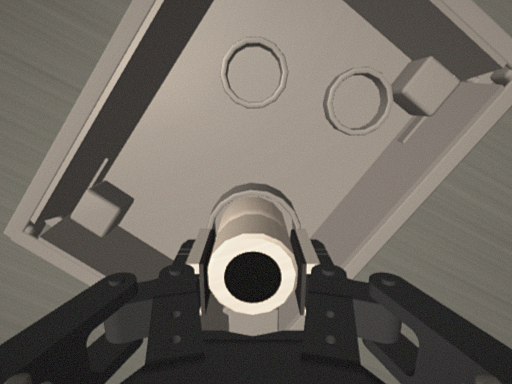

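The socket made contact at TCP z≈0.0895, as predicted for being seated, and the wrist view shows it inside the collar. I'll release it and hover over the lug.

```bash
python3 - <<'E'
from bench import manip
from h import *
import cv2
manip.set_gripper(.70)
print(manip.current_force())
p=manip.current_ee_pos()
manip.move_l([p[0],p[1],.185],max_speed=.2)
manip.set_gripper(.45)
L=[.4678,.1514]
manip.move_ptp([*L,.185],R(26.9))
k=manip.get_calibration("wrist")
p,d=manip.grab_frame("wrist")
cv2.imwrite("pics/w4.png",p[:,:,::-1]);W=cloud(d,k);np.save("pics/w4W.npy",W)
z=W[...,2]
q=W[(z>.137)&(z<.147)&(np.hypot(W[...,0]-L[0],W[...,1]-L[1])<.03)];print("lug top",len(q))
if len(q): print(cv2.minAreaRect((q[:,:2]*1000).astype(np.float32)),np.median(q[:,2]))
q=W[(z>.115)&(z<.130)&(np.hypot(W[...,0]-.5283,W[...,1]-.1822)<.03)];print("sock",len(q))
if len(q): print(cv2.minEnclosingCircle((q[:,:2]*1000).astype(np.float32)),np.median(q[:,2]))
print(manip.current_time(),manip.current_qpos())
E
```

```text
[-0.36919672  0.49008889 -0.5097093 ]
lug top 611
((468.1012268066406, 151.70098876953125), (9.583279609680176, 26.000226974487305), 27.228271484375) 0.141511580640188
sock 2164
((527.334228515625, 182.56256103515625), 19.189790725708008) 0.11887489231443085
15.45 [ 2.18356340e-01  3.03437254e-01  1.84702823e+00  8.68142759e-06
  9.91050320e-01 -2.50239757e-01]
```

View pics/w4.png

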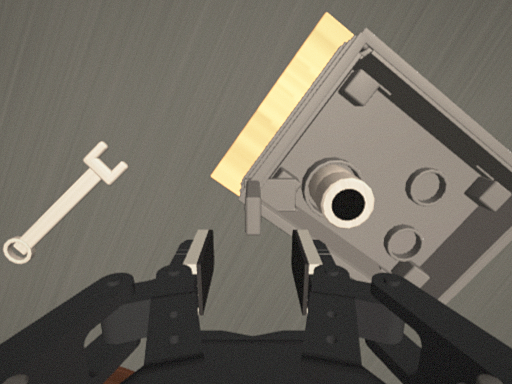

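The socket is standing in the well with its top at z 0.119, and the lug measures where I predicted. I'll grip it and peel.

```bash
cat >> h.py <<'E'
from scipy.spatial.transform import Rotation as Ro
YAW=np.radians(-9.0); C=np.array([.5678,.2022,.060])
RT=Ro.from_euler('z',YAW).as_matrix()
FAR=C+RT@np.array([.085,.060,0])
U=RT@np.array([.0905,.0658,0]);U/=np.linalg.norm(U)
V=np.cross([0,0,1],U)
E
python3 - <<'E'
from bench import manip
from h import *
import cv2
L=[.4681,.1517]; R0=R(27.0)
manip.move_ptp([*L,.165],R0)
manip.move_l([*L,.103],max_speed=.1)
print("f",manip.current_force())
manip.set_gripper(0.0,100)
print("grip",manip.current_grip_width(),manip.current_force(),manip.current_ft_torque())
P0=manip.current_ee_pos()
Rn=manip.current_tcp_rot()
np.savez("grip.npz",P0=P0,R0=Rn)
for th in (1.7,3.4):
    Q=Ro.from_rotvec(V*np.radians(th)).as_matrix()
    manip.move_l(FAR+Q@(P0-FAR),Q@Rn,max_speed=.04)
    print(th,np.round(manip.current_ee_pos()-P0,4),np.round(manip.current_force(),2),np.round(manip.current_ft_torque(),2),manip.current_grip_width())
p,d=manip.grab_frame("side");cv2.imwrite("pics/s5.png",cv2.resize(p[100:220,140:300,::-1],None,fx=4,fy=4))
p,d=manip.grab_frame("wrist");cv2.imwrite("pics/w5.png",p[:,:,::-1])
print(manip.current_time())
E
```

```text
f [0.07816952 0.63183245 0.24424316]
grip 0.11082221937455791 [-2.13844949 -1.44902734  5.79577078] [-0.20100042  0.38157738 -0.02994633]
1.7 [0.0013 0.0006 0.0064] [-0.81 -1.55 -0.05] [-0.23 -0.    0.04] 0.10634491061029322
3.4 [0.0026 0.0012 0.0125] [ 0.17 -3.18 -1.01] [-0.62  0.02  0.03] 0.09912650225292419
17.5833
```

View pics/s5.png

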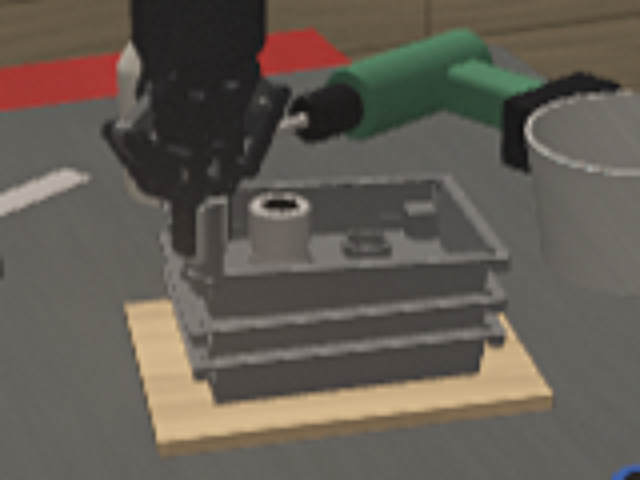

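View pics/w5.png

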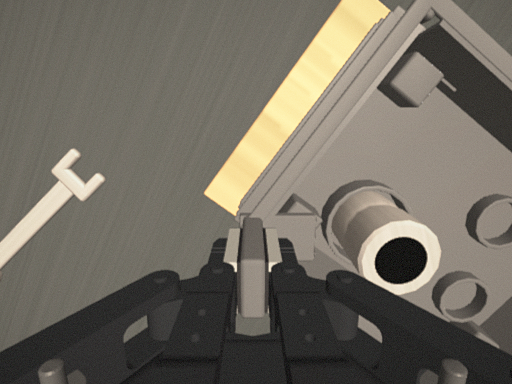

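The side view doesn't show clearly whether the tray has tipped, so I'll measure its tilt from depth.

```bash
cat >> h.py <<'E'
def floorfit(W,C0=C,verbose=True,lo=-.01,hi=.06):
    # plane fit (RANSAC) on tray floor region in tray xy
    T=(W-C)@RT
    m=(np.abs(T[...,0]-.02)<.055)&(np.abs(T[...,1])<.045)&(T[...,2]>lo)&(T[...,2]<hi)
    q=T[m]; rng=np.random.default_rng(0); best=None
    for i in range(300):
        a=q[rng.choice(len(q),3,replace=False)]
        n=np.cross(a[1]-a[0],a[2]-a[0]); l=np.linalg.norm(n)
        if l<1e-7: continue
        n/=l; n*=np.sign(n[2])
        if n[2]<.85: continue
        ins=np.abs((q-a[0])@n)<.0015
        if best is None or ins.sum()>best.sum(): best=ins
    g=q[best]; s=np.linalg.lstsq(np.c_[g[:,:2],np.ones(len(g))],g[:,2],rcond=None)[0]
    f=lambda x,y:s[0]*x+s[1]*y+s[2]
    return dict(n=len(g),slope_deg=np.round(np.degrees(np.arctan(s[:2])),2),floor_far=round(f(.085,.06),4),floor_lug=round(f(-.085,-.06),4))
E
python3 - <<'E'
from bench import manip
from h import *
for c in ("wrist","side","scene"):
    k=manip.get_calibration(c);p,d=manip.grab_frame(c);W=cloud(d,k);np.save(f"pics/{c}6W.npy",W)
    print(c,floorfit(W))
    T=(W-C)@RT
E
```

```text
wrist {'n': 11808, 'slope_deg': array([-2.7 , -2.18]), 'floor_far': np.float64(0.0024), 'floor_lug': np.float64(0.015)}
side {'n': 84, 'slope_deg': array([-2.76, -2.11]), 'floor_far': np.float64(0.002), 'floor_lug': np.float64(0.0146)}
scene {'n': 466, 'slope_deg': array([-2.87, -2.2 ]), 'floor_far': np.float64(0.0022), 'floor_lug': np.float64(0.0153)}
```

All three cameras agree. The tray has tipped 3.4°, the lug corner is up 12 mm, and the far corner is down. I'll carry on to 3 cm.

```bash
python3 - <<'E'
from bench import manip
from h import *
import cv2
g=np.load("grip.npz");P0,Rn=g["P0"],g["R0"]
for th in (5,6.6,8.3):
    Q=Ro.from_rotvec(V*np.radians(th)).as_matrix()
    manip.move_l(FAR+Q@(P0-FAR),Q@Rn,max_speed=.04)
    print(th,np.round(manip.current_ee_pos()-P0,4),np.round(manip.current_force(),2),np.round(manip.current_ft_torque(),2),manip.current_grip_width())
for c in ("wrist","side","scene"):
    k=manip.get_calibration(c);p,d=manip.grab_frame(c);W=cloud(d,k);np.save(f"pics/{c}7W.npy",W)
    cv2.imwrite(f"pics/{c}7.png",p[:,:,::-1] if c=="wrist" else cv2.resize(p[100:260,140:400,::-1],None,fx=3,fy=3))
    print(c,floorfit(W))
print(manip.current_time())
E
```

```text
5 [0.0045 0.0023 0.0187] [ 0.31 -1.37 -0.51] [-0.17 -0.18 -0.1 ] 0.10087590806730921
6.6 [0.0056 0.0029 0.0241] [ 0.74 -2.06 -1.96] [-0.52 -0.05 -0.22] 0.10409095500795958
8.3 [0.0073 0.0037 0.0303] [-1.28 -4.89 -1.86] [-0.66  0.2  -0.31] 0.10118538787567918
wrist {'n': 11830, 'slope_deg': array([-6.78, -5.16]), 'floor_far': np.float64(0.0018), 'floor_lug': np.float64(0.0329)}
side {'n': 40, 'slope_deg': array([-14.1 , -16.66]), 'floor_far': np.float64(-0.0069), 'floor_lug': np.float64(0.0717)}
scene {'n': 531, 'slope_deg': array([-6.69, -5.5 ]), 'floor_far': np.float64(0.0017), 'floor_lug': np.float64(0.0332)}
18.8
```

View pics/side7.png

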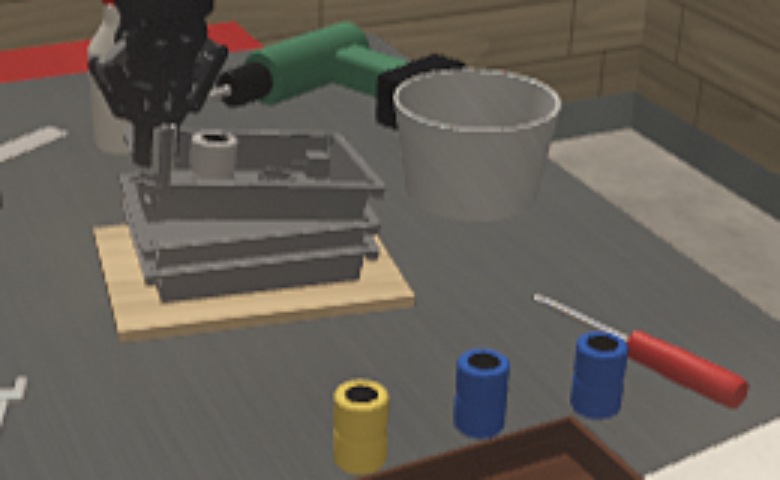

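View pics/scene7.png

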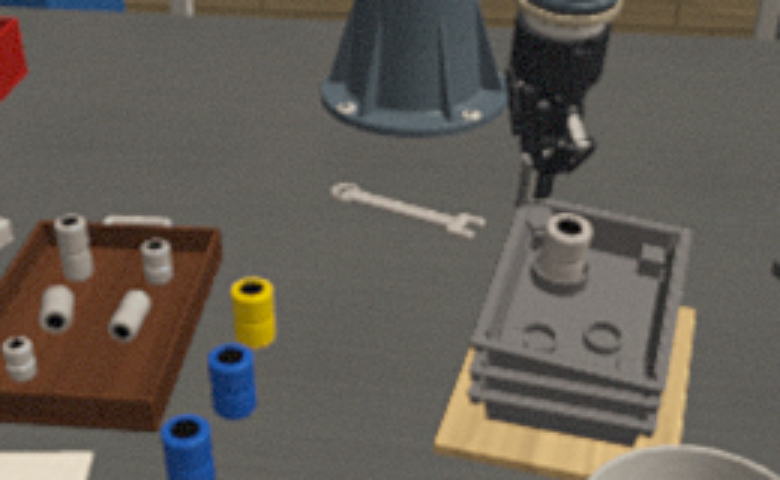

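The lug corner is up about 30 mm, with the far corner still seated and the lower tray down. Now I'll lift clear.

```bash
python3 - <<'E'
from bench import manip
from h import *
import cv2
g=np.load("grip.npz");P0,Rn=g["P0"],g["R0"]
Q=Ro.from_rotvec(V*np.radians(8.9)).as_matrix()
P=FAR+Q@(P0-FAR)
manip.move_l(P,Q@Rn,max_speed=.04)
manip.move_l(P+[0,0,.03],max_speed=.05)
print(manip.current_force(),manip.current_ft_torque(),manip.current_grip_width())
manip.move_l(P+[0,0,.09],max_speed=.08)
print(manip.current_force(),manip.current_ft_torque(),manip.current_grip_width())
for c in ("wrist","side"):
    k=manip.get_calibration(c);p,d=manip.grab_frame(c);W=cloud(d,k);np.save(f"pics/{c}8W.npy",W)
    cv2.imwrite(f"pics/{c}8.png",p[:,:,::-1] if c=="wrist" else cv2.resize(p[50:250,100:360,::-1],None,fx=3,fy=3))
    print(c,floorfit(W,lo=.06,hi=.16))
print(manip.current_time())
E
```

```text
[-0.44576051  0.00564823 -4.78026234] [-0.06732375  0.12550395  0.00754933] 0.10494708760393785
[-0.11395227  0.44803616 -4.4543741 ] [-0.06619989  0.12803357  0.01944869] 0.10277277354507146
wrist {'n': 11716, 'slope_deg': array([-7.4 , -5.43]), 'floor_far': np.float64(0.0914), 'floor_lug': np.float64(0.1249)}
side {'n': 26, 'slope_deg': array([ -1.2 , -31.31]), 'floor_far': np.float64(0.0939), 'floor_lug': np.float64(0.1704)}
20.8
```

View pics/side8.png

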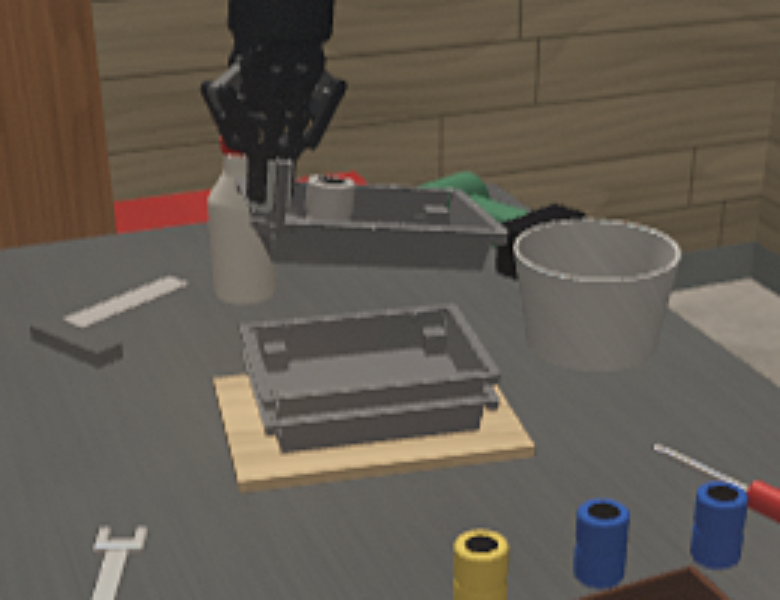

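```bash
python3 - <<'E'
from bench import manip
from h import *
import cv2
g=np.load("grip.npz");P0,Rn=g["P0"],g["R0"]
manip.move_l(P0+[0,0,.135],Ro.from_rotvec(-V*np.radians(.2)).as_matrix()@Rn,max_speed=.04)
manip.dwell(.3)
k=manip.get_calibration("wrist");p,d=manip.grab_frame("wrist");W=cloud(d,k)
print("wrist",floorfit(W,lo=.08,hi=.2))
cv2.imwrite("pics/w9.png",p[:,:,::-1])
k=manip.get_calibration("scene");p,d=manip.grab_frame("scene");W=cloud(d,k)
print("scene",floorfit(W,lo=.08,hi=.2))
cv2.imwrite("pics/sc9.png",cv2.resize(p[80:260,110:400,::-1],None,fx=2.7,fy=2.7))
p,d=manip.grab_frame("side");cv2.imwrite("pics/s9.png",p[:,:,::-1])
print(manip.current_force(),np.abs(manip.current_joint_vel()).max(),manip.current_grip_width(),manip.current_time())
E
```

```text
wrist {'n': 11633, 'slope_deg': array([-0.07, -0.13]), 'floor_far': np.float64(0.1372), 'floor_lug': np.float64(0.1377)}
scene {'n': 332, 'slope_deg': array([0.27, 0.19]), 'floor_far': np.float64(0.1384), 'floor_lug': np.float64(0.1372)}
[-0.74794987 -0.89840261 -4.14805579] 0.004019462277736439 0.1016560928593685 21.7833
```

View pics/w9.png

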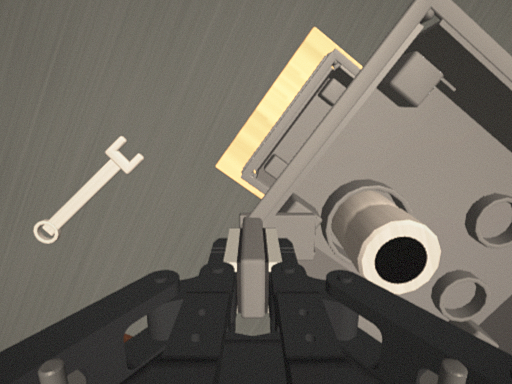

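View pics/sc9.png

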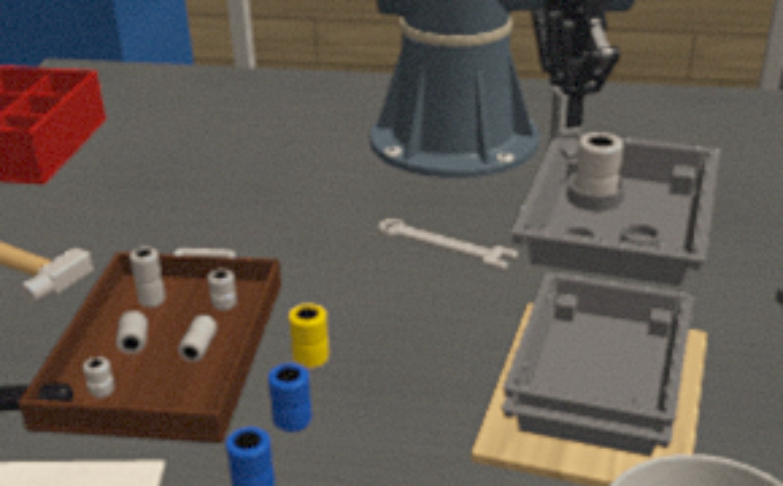

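View pics/s9.png

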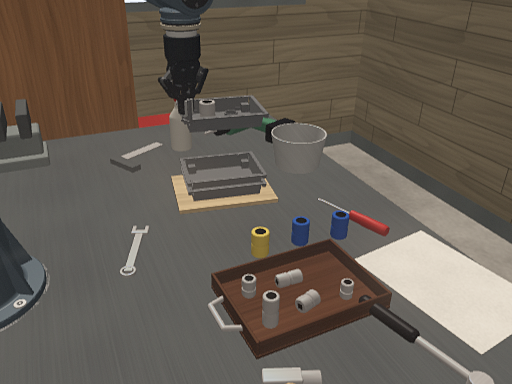

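The tray is level and about 13.5 cm up. The socket stands in its well, the lower tray is down, and the five other sockets are still in the drawer.

```bash
python3 - <<'E'
from bench import manip
import numpy as np
manip.dwell(.7)
print(manip.current_force(),np.abs(manip.current_joint_vel()).max(),manip.current_time())
manip.sign_off()
E
```

```text
[ 0.07675167 -0.90129684 -4.81785833] 0.0013301071332739005 22.4833
the job is handed in; nothing more can be done
```

The job is done and handed in at 22.5 s, with the arm holding the tray up, level and still.

- **Socket:** I centred the big socket with two crossed pinches, lifted it out of the drawer and stood it in the large well. Its top measured z 0.119 m, which is where it should be when seated.
- **Peel:** I gripped the lug and tipped the tray about the far corner until the lug corner was up about 30 mm. The far corner was still resting in the stack and the tray below stayed down. Then I lifted the tray clear and levelled it.
- **Last checks:** The tray was about 13.5 cm above where it lay, level to within about 0.3°. The wrist and scene cameras differed by about 0.3°. The socket was standing in its well, the second tray was down, and the other five sockets were still in the drawer. The joints were almost motionless.
- **Failed checks:** Two side-camera plane fits during the peel and lift had too few points (40 and 26) and gave wrong slopes. I discarded them and used the wrist camera, which the scene camera confirmed during the peel.

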